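Weigh the gilt porcelain dish without chipping it

TASK

Weigh the gold-rimmed porcelain dish: pick it up with a light grip, keep it level, and lower it softly onto the middle of the spring scale's round pan, letting the pan take its weight before you let go (do not drop it). It is thin and cracks if squeezed or knocked hard; do not disturb the other crockery and the tape.

Things in the scene. Friction and masses are not known exactly. Their poses are not given: they have to be found in the camera images.
- gilt_dish: dish to weigh: white porcelain, GOLD rim and scrolls, 100 mm long (x), 50 wide (y), 52 high on 10 mm feet, 0.16-0.26 kg. Long sides (y = +-25 mm) flat, upright, 10 to 52 mm up: grip these at mid length, 35 mm up; ends flare. Origin: centre of underside, z up. Cracks if finger forces (both pads added) pass 80 N or it meets the scale with over 15 N.
- plain_dish: small white porcelain sauce dish of the same shape and size as gilt_dish (100 x 50 x 52 mm), with a plain white rim; origin at the centre of its underside, x along its length, z up. Leave it alone.
- blue_dish: small white porcelain sauce dish of the same shape and size as gilt_dish (100 x 50 x 52 mm), with a BLUE rim and scrollwork; origin at the centre of its underside, x along its length, z up. Leave it alone.
- scale: green spring scale, housing 170 x 150 x 70 mm, fixed to the table, with a dial on its +x face and a round steel pan on top. Origin at the centre of its underside, z up.
- pan_top (a point): centre of the upper face of the scale's round steel pan (160 mm across, flat, no rim), 100 mm above the table when empty, marked by a black dot; it sinks with the pan.
- pan (a joint): how far the sprung pan has sunk, in m: 0 empty, stop at 0.020; 0.4 N per mm, so the dish alone sinks it 4 to 6.5 mm.
- cup: white porcelain cup without handle, 68 mm across, 62 mm high, origin at the centre of its underside. Leave it alone.
- tape: roll of orange packing tape lying flat, 100 mm across, 45 mm high, origin at the centre of its underside. Leave it alone.
- bowl: white porcelain bowl, 124 mm across, 55 mm high, origin at the centre of its underside. Leave it alone.
Things that resemble listed ones, but are neither listed nor needed, are in the scene too. Leave any purple look-alike of the gilt_dish alone.

How it is judged:
By the outcome, as a careful person would: the job done as asked, in the order asked, and still so for the second after the job is handed in, with the robot touching nothing.
It also fails if it takes over 42 s, if anything falls off the work surface, if the arm or the gripper's body presses on something with over 40 N, if the wrist force passes 120 N, or if a joint passes its speed limit or range.

ROBOT

A 6-joint arm with a two-finger parallel gripper is mounted at the origin on the work surface. World frame = base frame: x ahead of the robot, y to its left, z up, the work surface at z = 0. Lengths are in mm, angles in degrees, forces in N, time in s.
With the tool pointing down it reaches from about 300 to 850 mm from the base axis. Payload 4.2 kg.
Tool frame: the origin (TCP) lies midway between the tips of the shut fingers; the grasp point (between the pads) lies 19 mm behind it; z points along the fingers, y is the line along which they close (so a half turn about z gives the same grasp; the last joint's range is limited). The gripper opens to 91 mm and grips with 3 to 60 N. Pads are 32 mm wide; open, the fingers measure 118 mm over their backs; the gripper's body (76 mm by 178 mm) begins 60 mm behind the grasp point.
Start: joints at [71.849, 18.312, 89.639, -0, 72.044, -1.146], TCP at [168.168, 549.875, 213.976] pointing down, gripper open.
Joint ranges: [-177.97, 177.97], [-48.28, 115.42], [12.27, 149.76], [-77.06, 257.06], [2.81, 150.46], [-146.56, 146.56]. Speed limits (degrees/s): [147.25, 147.25, 180, 180, 180, 180].

INTERFACE

Orientations are given as [roll, pitch, yaw] about the fixed x, y, z axes, in that order (R = Rz(yaw) Ry(pitch) Rx(roll)).
In Python, from workcell import env gives the robot as it stands.
- The arm moves only by the tool send_rows, never from a script. Its argument "steps" is a list that holds one entry, the list of rows, each a list of 5 numbers: the shift along the tool's x, y, z scaled (see below), then the turn about the tool's z scaled (see below), then the opening, from 0 (shut) to 1 (fully open). In form: [[[dx, dy, dz, yaw, fingers], ...]]. A call has 1 to 5 rows; each row shifts and turns the commanded pose from where the row before left it, along the tool's axes as they then stand; what a row does not reach is not made up. The controller multiplies each number of a shift by 0.04 m and each number of a turn by 0.12 rad. A row lasts 1/12 s, in which the tool goes at most 41.7 mm and 7.16 degrees, less where a joint would pass 70% of its speed; a pose out of reach is approached as far as the arm can. A call with a number of a shift or a turn outside -1 to 1 is refused whole. A call with a gripper value outside its range is refused whole. The fingers move at their own pace and stop on an object; "squeeze" is the grip in N (left out, the last holds). Time passes only in rows, so rows that do not move let the fingers close. It gives the time, the measured TCP pose, the force, the opening and the grip force at its end, in the units of the state.
- env.state(): the state, without advancing time (a new reading comes with each control period).
- env.grab_frame(name): name is "scene" or "top" or "wrist"; returns a dict with "pixels" (420x560x3 uint8, red, green, blue), "depth" (420x560 float32, mm along the optical axis (not along the pixel's ray), 0 where there is no reading), "intrinsics" (3x3 intrinsics, pixels), "cam_to_world" (4x4, takes a point from camera to world coordinates). Camera axes: x right, y down, z forward; pixel columns grow to the right and rows downward; lengths in mm; the calibration is good to about 2 mm. A picture is of the moment at which its call begins.
- env.job_done(): hands the job in; it is judged then, once.
The state is a dict: "time_s": time; "qpos": joint angles; "qvel": joint speeds; "effort": joint torques, N m; "ee_pos": TCP position; "ee_rot": TCP orientation; "force": force on the tool from outside, world axes, zero at the start; "torque": the same for the moment, N m; "gripper_width": finger opening in mm; "gripper_force": force on a finger pad.
Only numpy, scipy, OpenCV 4.12 (cv2) and the standard library are available. Lean on these libraries where they do the work, as an engineer would, in place of code of your own. Each camera call takes 0.05 s, during which the arm holds its last target. There are 200 camera calls.

## Working session

There is one attempt and no reset: what is moved stays moved. The work goes in short steps, Python scripts to look and compute and a tool call to move; the robot and the scene stay as the last step left them, time stands still between calls to the robot, and variables do not carry over. Pictures are saved under pics/ and viewed, at most 10 in all, crops included, and the job is handed in when it is done.

Besides the shell and the picture viewer there is one more tool, called after ">>>" as a command line: name --argument value ..., lists and objects as JSON in quotes. send_rows: Moves the arm, as the interface text tells. Shifts and turns lie within -1 to 1; 1 stands for 0.04 m of shift or 0.12 rad of turn. Its arguments: {"type":"object","properties":{"steps":{"type":"array"},"squeeze":{"type":"number"}},"required":["steps"]}

```bash
mkdir -p pics; cat > h.py <<'E'
import numpy as np, cv2
from workcell import env
def snap(n,f):
    d=env.grab_frame(n); np.savez('pics/'+f+'.npz',**d); cv2.imwrite('pics/'+f+'.png',d['pixels'][:,:,::-1]); return d
def cloud(d):
    K=d['intrinsics'];Z=d['depth'];v,u=np.mgrid[:Z.shape[0],:Z.shape[1]]
    P=np.stack([(u-K[0,2])/K[0,0]*Z,(v-K[1,2])/K[1,1]*Z,Z,np.ones_like(Z)],-1)
    return (P@np.array(d['cam_to_world']).T)[...,:3]
E
python3 - <<'E'
from h import *
a=snap('top','top1');b=snap('scene','sc1')
print(env.state())
E
```

```text
{'time_s': 0.1, 'qpos': array([ 7.18503279e+01,  1.83479039e+01,  8.96977169e+01, -1.65377376e-03,
        7.20443294e+01, -1.14578469e+00]), 'qvel': array([-0.00072811, -0.14887996, -0.14621737,  0.05303243,  0.04571442,
       -0.03884958]), 'effort': array([ 2.39769775e-03, -4.13335025e+01, -2.32508987e+01,  7.28854048e-02,
        4.22299665e-02, -7.24028769e-05]), 'ee_pos': array([168.02075104, 549.44347169, 213.21661343]), 'ee_rot': array([-1.79910036e+02, -2.26567949e-04,  1.62996623e+02]), 'force': array([ 0.72439369,  0.57404686, -0.93377364]), 'torque': array([ 0.02580494, -0.0040632 , -0.00848886]), 'gripper_force': 0.0, 'gripper_width': 91.31682153508575}
```

View pics/top1.png

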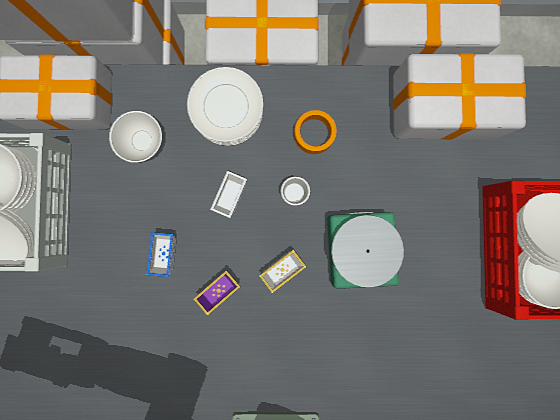

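View pics/sc1.png

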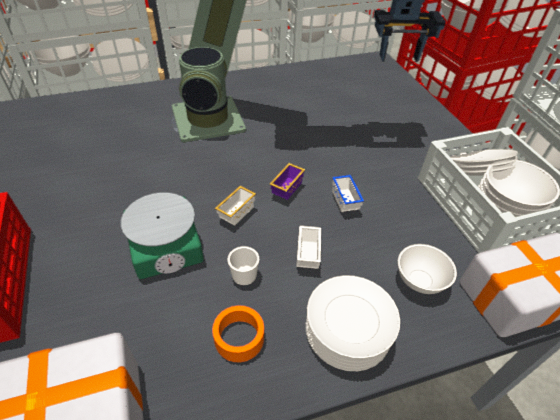

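The top view shows the gold-rimmed white dish at about (283,271), the purple look-alike at (217,292), and the scale's pan with its black dot at (368,251). In the scene view the dish is at (236,205) and the pan at (158,217), and both are clear.

```bash
python3 - <<'E'
from h import *
for f,(u,v),(pu,pv) in (('top1',(283,271),(368,251)),('sc1',(236,205),(158,217))):
    d=np.load(f'pics/{f}.npz');P=cloud(d);
    w=P[v-35:v+35,u-35:u+35].reshape(-1,3)
    c=P[v-3:v+4,u-3:u+4].reshape(-1,3).mean(0)
    m=(w[:,2]>38)&(w[:,2]<62)&(np.hypot(*(w[:,:2]-c[:2]).T)<70)
    r=cv2.minAreaRect(w[m,:2].astype(np.float32)); print(f,'dish',c.round(1),r,m.sum(),w[m,2].max(), np.percentile(w[m,2],90))
    print('pan dot',P[pv-1:pv+2,pu-1:pu+2].reshape(-1,3).mean(0))
    q=P[pv-55:pv+55,pu-55:pu+55].reshape(-1,3);q=q[(q[:,2]>93)&(q[:,2]<107)]
    print('pan',cv2.minEnclosingCircle(q[:,:2].astype(np.float32)),np.median(q[:,2]))
d=cv2.imread('pics/top1.png')[215:315,180:420];cv2.imwrite('pics/c1.png',cv2.resize(d,(800,333),interpolation=cv2.INTER_CUBIC))
print(env.state()['ee_rot'])
E
```

```text
top1 dish [441.  -16.6  15.3] ((445.1024475097656, -14.534778594970703), (50.9897575378418, 100.23402404785156), 37.5328254699707) 369 58.46551252015911 54.01321551120104
pan dot [ 494.76226683 -202.74000239  100.7706254 ]
pan ((495.3328552246094, -202.5152130126953), 80.2442855834961) 100.16943791296393
sc1 dish [427.3 -11.8  17.3] ((445.0365905761719, -15.872352600097656), (53.36423873901367, 102.40120697021484), 38.971309661865234) 408 54.35134336004546 51.89753455951789
pan dot [ 494.55120446 -202.59836776   99.44659621]
pan ((495.182373046875, -202.87203979492188), 81.05680084228516) 99.54823362265779
[-1.79910036e+02 -2.26567949e-04  1.62996623e+02]
```

View pics/c1.png

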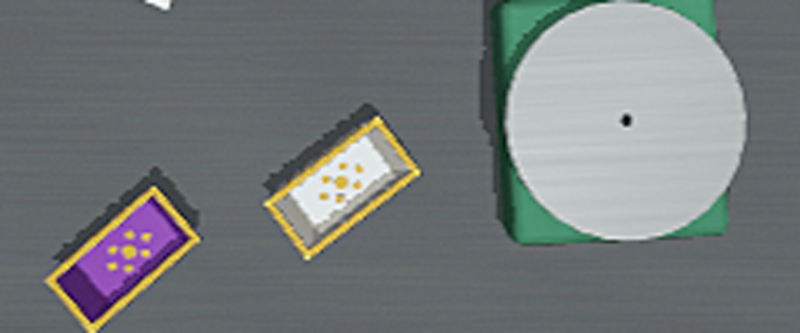

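>>> send_rows --steps '[[[0,0,0,0.86,1],[0,0,0,0.86,1],[0,0,0,0.86,1],[0,0,0,0.86,1],[0,0,0,0.86,1]]]' --squeeze 12

```text
time_s: 0.52
ee_pos: [168.1, 549.6, 213.4]
ee_rot: [-179.9, 0.0, 133.1]
force: [-0.1, 0.1, 0.2]
gripper_width: 91.4
gripper_force: 0.0
```

>>> send_rows --steps '[[[0,0,0,0.86,1],[0,0,0,0,1]]]'

```text
time_s: 0.68
ee_pos: [168.1, 549.6, 213.5]
ee_rot: [-180.0, 0.0, 127.4]
force: [-0.1, -0.3, 0.2]
gripper_width: 91.5
gripper_force: 0.0
```

>>> send_rows --steps '[[[-0.5,-0.1,0,0,1],[-0.9,-0.18,0,0,1],[-0.9,-0.18,0,0,1],[-0.9,-0.18,0,0,1],[-0.9,-0.18,0,0,1]]]'

```text
time_s: 1.1
ee_pos: [242.2, 398.2, 213.6]
ee_rot: [-180.0, 0.0, 127.7]
force: [-0.1, 0.2, 0.2]
gripper_width: 91.1
gripper_force: 0.0
```

>>> send_rows --steps '[[[-0.9,-0.18,0,0,1],[-0.9,-0.18,0,0,1],[-0.9,-0.18,0,0,1],[-0.9,-0.18,0,0,1],[-0.9,-0.18,0,0,1]]]'

```text
time_s: 1.52
ee_pos: [323.3, 233.4, 213.9]
ee_rot: [180.0, 0.0, 127.7]
force: [0.9, -0.2, 0.2]
gripper_width: 91.2
gripper_force: 0.0
```

>>> send_rows --steps '[[[-0.9,-0.18,0,0,1],[-0.9,-0.18,0,0,1],[-0.9,-0.18,0,0,1],[-0.9,-0.18,0,0,1],[-0.9,-0.18,0,0,1]]]'

```text
time_s: 1.93
ee_pos: [404.4, 68.6, 214.0]
ee_rot: [180.0, -0.0, 127.7]
force: [1.3, 1.2, 0.6]
gripper_width: 91.2
gripper_force: 0.0
```

>>> send_rows --steps '[[[-0.9,-0.18,0.4,0,1],[-0.6,-0.12,0.4,0,1],[-0.2,-0.04,0.4,0,1],[0,0,0.4,0,1],[0,0,0,0,1]]]'

```text
time_s: 2.35
ee_pos: [432.6, 7.4, 147.1]
ee_rot: [-179.7, -0.2, 127.6]
force: [-0.0, -0.8, -0.3]
gripper_width: 91.1
gripper_force: 0.0
```

```bash
python3 - <<'E'
from h import *
d=snap('wrist','w1');P=cloud(d);s=env.state();print(s['ee_pos'],s['ee_rot'],s['time_s'])
w=P.reshape(-1,3);m=(w[:,2]>38)&(w[:,2]<60)&(np.hypot(w[:,0]-445,w[:,1]+15)<70)
print(m.sum(),cv2.minAreaRect(w[m,:2].astype(np.float32)))
E
```

```text
[433.49128459   7.90976089 148.66472565] [-1.79816987e+02 -1.54188996e-01  1.27582600e+02] 2.4
1837 ((443.10223388671875, -14.401290893554688), (50.147254943847656, 99.62528228759766), 37.47373580932617)
```

View pics/w1.png

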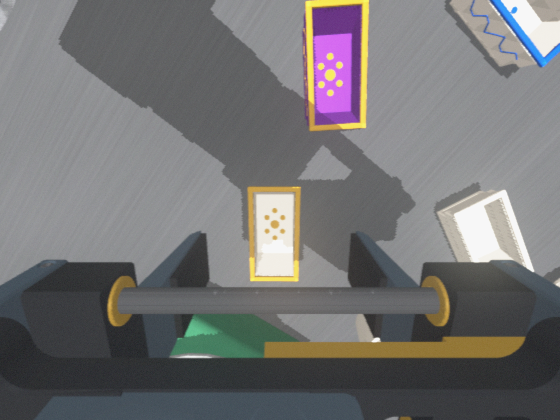

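The wrist view shows the gold-rimmed white dish, centre about (274,234), lying between the fingers (207 to 350) with its long axis aligned. The purple dish at (335,65) is clear of them.

>>> send_rows --steps '[[[-0.31,-0.07,0.2,0,1],[-0.3,-0.06,0.5,0,1],[0,0,0.6,0,1],[0,0,0.5,0,1],[0,0,0.3,0,1]]]'

```text
time_s: 2.82
ee_pos: [445.2, -13.9, 65.3]
ee_rot: [-180.0, -0.0, 127.6]
force: [-0.5, 0.5, 0.4]
gripper_width: 91.2
gripper_force: 0.0
```

>>> send_rows --steps '[[[0,0,0.3,0,1],[0,0,0.3,0,1],[0,0,0.2,0,1],[0,0,0,0,1],[0,0,0,0,1]]]'

```text
time_s: 3.23
ee_pos: [445.9, -14.0, 34.4]
ee_rot: [180.0, 0.0, 127.6]
force: [0.4, -0.3, 0.0]
gripper_width: 91.2
gripper_force: 0.0
```

>>> send_rows --steps '[[[0,-0.05,0.23,0,1],[0,0,0.23,0,1],[0,0,0,0,0.8],[0,0,0,0,0.65],[0,0,0,0,0.65]]]'

```text
time_s: 3.65
ee_pos: [444.7, -15.5, 16.4]
ee_rot: [179.9, 0.1, 127.5]
force: [0.1, 0.5, 0.7]
gripper_width: 73.9
gripper_force: 0.0
```

>>> send_rows --steps '[[[0,0,0,0,0.65],[0,0,0,0,0.6],[0,0,0,0,0.57],[0,0,0,0,0.54],[0,0,0,0,0.5]]]' --squeeze 8

```text
time_s: 4.07
ee_pos: [444.1, -15.5, 15.8]
ee_rot: [180.0, 0.0, 127.5]
force: [0.6, -0.3, 1.8]
gripper_width: 50.2
gripper_force: 8.0
```

>>> send_rows --steps '[[[0,0,0,0,0.4],[0,0,0,0,0.4],[0,0,0,0,0.4],[0,0,-0.1,0,0.4],[0,0,-0.2,0,0.4]]]' --squeeze 14

```text
time_s: 4.48
ee_pos: [442.7, -15.5, 26.9]
ee_rot: [-179.9, -0.1, 127.5]
force: [-0.6, 0.3, -2.7]
gripper_width: 49.9
gripper_force: 14.0
```

>>> send_rows --steps '[[[0,0,-0.2,0,0.4],[0,0,-0.2,0,0.4],[0,0,0,0,0.4],[0,0,0,0,0.4]]]'

```text
time_s: 4.82
ee_pos: [444.4, -15.5, 44.2]
ee_rot: [179.9, 0.1, 127.5]
force: [-1.0, -0.1, -2.1]
gripper_width: 49.7
gripper_force: 14.0
```

```bash
python3 - <<'E'
from h import *
d=snap('scene','sc2');s=env.state();print(s['ee_pos'],s['ee_rot'],s['force'],s['torque'],s['gripper_width'],s['gripper_force'])
i=cv2.imread('pics/sc2.png')[120:300,100:380];cv2.imwrite('pics/c2.png',cv2.resize(i,(800,514),interpolation=cv2.INTER_CUBIC))
E
```

```text
[443.99859946 -15.52215174  43.81072209] [1.79968933e+02 1.96712760e-02 1.27515193e+02] [ 0.06617869  0.87757525 -1.48364425] [-0.0625831   0.01253505 -0.03094617] 49.938204435722085 13.997155297547579
```

View pics/c2.png

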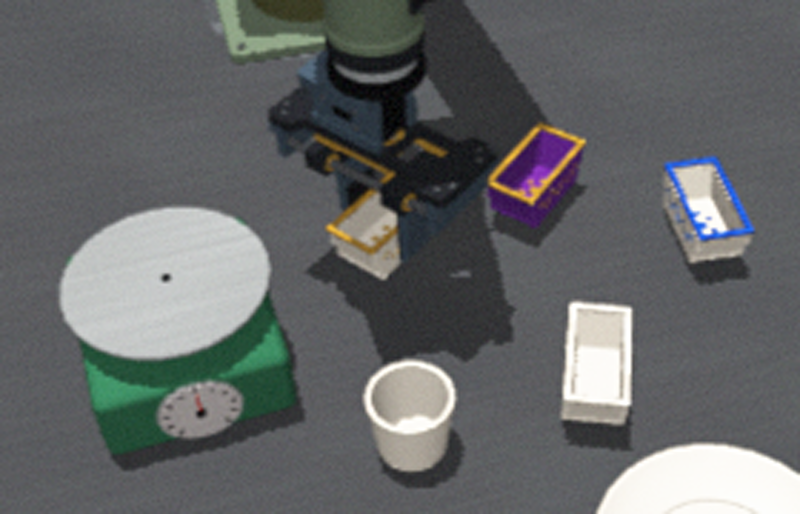

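The crop shows the gold-rimmed dish level and clear of the table in the fingers at about (370,235), with the other dishes where they were. Next I raise it, then move it over the pan.

>>> send_rows --steps '[[[0,0,-0.3,0,0.4],[0,0,-0.6,0,0.4],[0,0,-0.7,0,0.4],[0,0,-0.6,0,0.4],[0,0,-0.3,0,0.4]]]'

```text
time_s: 5.28
ee_pos: [445.1, -15.6, 145.9]
ee_rot: [179.8, 0.1, 127.5]
force: [1.4, 0.1, -2.8]
gripper_width: 49.9
gripper_force: 14.0
```

>>> send_rows --steps '[[[-0.2,-0.08,0,0,0.4],[-0.4,-0.16,0,0,0.4],[-0.5,-0.21,0,0,0.4],[-0.6,-0.25,0,0,0.4],[-0.6,-0.25,0,0,0.4]]]'

```text
time_s: 5.7
ee_pos: [469.0, -112.8, 141.9]
ee_rot: [-179.9, -0.1, 127.6]
force: [0.7, 0.1, -1.9]
gripper_width: 49.9
gripper_force: 14.0
```

>>> send_rows --steps '[[[-0.6,-0.25,0,0,0.4],[-0.6,-0.25,0,0,0.4],[-0.5,-0.2,0,0,0.4],[-0.3,-0.12,0,0,0.4],[-0.15,-0.06,0,0,0.4]]]'

```text
time_s: 6.12
ee_pos: [493.9, -203.0, 141.9]
ee_rot: [-179.9, -0.1, 127.4]
force: [-0.5, 1.5, -2.4]
gripper_width: 49.9
gripper_force: 14.0
```

>>> send_rows --steps '[[[0,0,0,0,0.4],[0,0,0,0,0.4],[0,0,0,0,0.4]]]'

```text
time_s: 6.37
ee_pos: [493.7, -200.2, 143.1]
ee_rot: [-180.0, -0.1, 127.6]
force: [-0.9, -0.2, -2.9]
gripper_width: 49.6
gripper_force: 14.0
```

```bash
python3 - <<'E'
from h import *
d=snap('scene','sc3');w=snap('wrist','w3');s=env.state();print(s['ee_pos'],s['ee_rot'],s['force'],s['time_s'],s['gripper_width'],s['gripper_force'])
i=cv2.imread('pics/sc3.png')[120:300,60:300]
cv2.imwrite('pics/c3.png',np.hstack([cv2.resize(i,(400,300),interpolation=cv2.INTER_CUBIC),cv2.resize(cv2.imread('pics/w3.png'),(400,300))]))
for f in(d,w):
  P=cloud(f).reshape(-1,3);C=f['pixels'].reshape(-1,3).astype(int)
  m=(C[:,0]>130)&(C[:,0]-C[:,2]>70)&(C[:,0]-C[:,1]<80)&(np.hypot(P[:,0]-495,P[:,1]+203)<65)&(P[:,2]>140)&(P[:,2]<190)
  q=P[m];print(m.sum(),cv2.minAreaRect(q[:,:2].astype(np.float32)) if m.sum()>5 else 0,np.percentile(q[:,2],[10,50,90]) if m.sum() else 0)
E
```

```text
[ 493.93392891 -200.21697518  143.52369883] [ 1.79999778e+02 -3.35188590e-02  1.27586529e+02] [ 0.79137861  0.05668129 -1.25752497] 6.4667 50.11999517402608 13.997220620512962
70 ((512.4819946289062, -224.29005432128906), (48.97900390625, 39.84400177001953), 36.98762130737305) [176.63708188 178.79725649 180.06790102]
3550 ((488.6361999511719, -194.34689331054688), (49.795684814453125, 87.19243621826172), 37.551673889160156) [143.30235016 179.20042232 180.05235528]
```

View pics/c3.png

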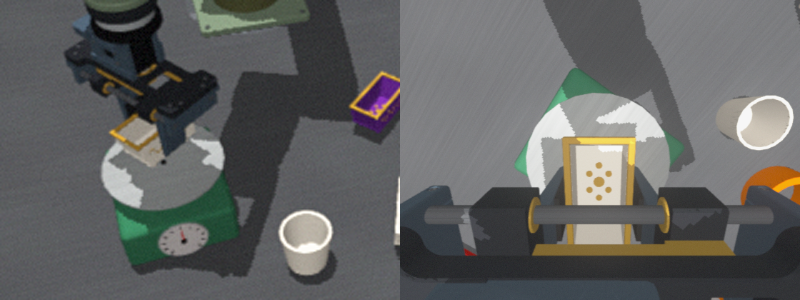

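Left half: the dish hangs level over the pan at about (140,140). Right half: the dish is centred between the fingers at (598,190) over the pan. I lower it now, slowly near contact.

>>> send_rows --steps '[[[-0.04,-0.01,0.1,0,0.4],[-0.035,0,0.15,0,0.4],[0,0,0.15,0,0.4],[0,0,0.1,0,0.4],[0,0,0,0,0.4]]]'

```text
time_s: 6.88
ee_pos: [494.9, -203.5, 122.1]
ee_rot: [-179.9, -0.1, 127.5]
force: [-0.9, -0.5, -2.2]
gripper_width: 49.9
gripper_force: 14.0
```

>>> send_rows --steps '[[[0,0,0.04,0,0.4],[0,0,0.04,0,0.4],[0,0,0.04,0,0.4],[0,0,0,0,0.4],[0,0,0,0,0.4]]]'

```text
time_s: 7.3
ee_pos: [495.8, -203.9, 118.8]
ee_rot: [180.0, 0.0, 127.5]
force: [0.9, -0.5, -3.4]
gripper_width: 50.2
gripper_force: 14.0
```

>>> send_rows --steps '[[[0,0,0.03,0,0.4],[0,0,0.03,0,0.4],[0,0,0.03,0,0.4],[0,0,0.03,0,0.4],[0,0,0,0,0.4]]]'

```text
time_s: 7.72
ee_pos: [495.8, -203.9, 113.8]
ee_rot: [180.0, -0.0, 127.5]
force: [0.0, 0.1, -1.6]
gripper_width: 50.1
gripper_force: 14.0
```

>>> send_rows --steps '[[[0,0,0.03,0,0.4],[0,0,0.03,0,0.4],[0,0,0,0,0.4],[0,0,0,0,0.4]]]'

```text
time_s: 8.05
ee_pos: [495.9, -203.9, 111.6]
ee_rot: [180.0, 0.0, 127.5]
force: [1.1, 0.3, 0.4]
gripper_width: 49.7
gripper_force: 14.0
```

```bash
python3 - <<'E'
from h import *
d=env.grab_frame('scene');F=[];Z=[]
P=cloud(d).reshape(-1,3)
for k in range(10):
    env.grab_frame('scene');s=env.state();F.append(s['force'][2]);Z.append(s['ee_pos'])
r=np.hypot(P[:,0]-495,P[:,1]+203);q=P[(r>60)&(r<78)&(P[:,2]>85)&(P[:,2]<104)]
print('pan z',np.median(q[:,2]),len(q),'Fz',np.mean(F),np.std(F),np.mean(Z,0),s['time_s'],s['gripper_force'])
E
```

```text
pan z 95.40543270137027 863 Fz -0.2813552757344782 0.40227414893068997 [ 495.86518009 -203.94306352  111.59310793] 8.6 13.99724269285798
```

The pan has sunk about 4.2 mm and carries nearly all the weight. I go down slightly further, then ease the grip.

>>> send_rows --steps '[[[0,0,0.02,0,0.4],[0,0,0,0,0.4],[0,0,0,0,0.4]]]' --squeeze 8

```text
time_s: 8.85
ee_pos: [495.9, -203.9, 110.7]
ee_rot: [180.0, 0.0, 127.5]
force: [0.7, 0.1, 0.4]
gripper_width: 49.7
gripper_force: 8.0
```

>>> send_rows --steps '[[[0,0,0,0,0.4],[0,0,0,0,0.4],[0,0,0,0,0.4],[0,0,0,0,0.4]]]' --squeeze 3

```text
time_s: 9.18
ee_pos: [495.9, -203.9, 110.8]
ee_rot: [180.0, 0.0, 127.5]
force: [0.4, -0.6, -0.4]
gripper_width: 50.4
gripper_force: 3.0
```

>>> send_rows --steps '[[[0,0,0,0,0.56],[0,0,0,0,0.58],[0,0,0,0,0.62],[0,0,0,0,0.7],[0,0,0,0,0.8]]]'

```text
time_s: 9.6
ee_pos: [495.8, -203.9, 110.7]
ee_rot: [180.0, -0.0, 127.5]
force: [-0.3, 0.4, -0.9]
gripper_width: 66.9
gripper_force: 0.0
```

>>> send_rows --steps '[[[0,0,0,0,0.9],[0,0,0,0,0.9],[0,0,0,0,0.9],[0,0,0,0,0.9]]]'

```text
time_s: 9.93
ee_pos: [495.8, -203.9, 110.7]
ee_rot: [180.0, -0.0, 127.5]
force: [0.1, -0.4, 1.0]
gripper_width: 82.0
gripper_force: 0.0
```

>>> send_rows --steps '[[[0,0,-0.2,0,0.9],[0,0,-0.4,0,0.9],[0,0,-0.6,0,0.9],[0,0,-0.7,0,0.9],[0,0,-0.7,0,0.9]]]'

```text
time_s: 10.35
ee_pos: [495.5, -203.8, 216.2]
ee_rot: [-180.0, -0.0, 127.5]
force: [0.7, -0.7, 0.8]
gripper_width: 82.0
gripper_force: 0.0
```

>>> send_rows --steps '[[[0.5,0,-0.5,0,0.9],[0.8,0,0,0,0.9],[0.8,0,0,0,0.9],[0.8,0,0,0,0.9],[0.4,0,0,0,0.9]]]'

```text
time_s: 10.77
ee_pos: [413.0, -97.2, 235.4]
ee_rot: [180.0, -0.1, 127.6]
force: [-0.0, 0.0, 0.3]
gripper_width: 82.0
gripper_force: 0.0
```

>>> send_rows --steps '[[[0.8,0,0,0,0.9],[0.8,0,0,0,0.9],[0.4,0,0,0,0.9],[0,0,0,0,0.9],[0,0,0,0,0.9]]]'

```text
time_s: 11.18
ee_pos: [367.1, -35.7, 235.4]
ee_rot: [179.9, 0.1, 127.6]
force: [-0.1, 0.7, 0.4]
gripper_width: 82.1
gripper_force: 0.0
```

```bash
python3 - <<'E'
from h import *
d=snap('top','top4');e=snap('scene','sc4');s=env.state();print(s['ee_pos'],s['time_s'])
for f in(d,e):
  P=cloud(f).reshape(-1,3);r=np.hypot(P[:,0]-495,P[:,1]+203)
  q=P[(r>60)&(r<76)&(P[:,2]>85)&(P[:,2]<104)];t=P[(r<68)&(P[:,2]>132)&(P[:,2]<160)]
  print(np.median(q[:,2]),len(t),cv2.minAreaRect(t[:,:2].astype(np.float32)),np.percentile(t[:,2],90))
cv2.imwrite('pics/c4.png',np.hstack([cv2.resize(cv2.imread('pics/top4.png'),(400,300)),cv2.resize(cv2.imread('pics/sc4.png'),(400,300))]))
E
```

```text
[367.74282069 -36.37963201 235.13264424] 11.2833
94.61876936944356 490 ((496.7630310058594, -202.94776916503906), (50.68418502807617, 100.35863494873047), 37.38444900512695) 148.0000522860883
94.15279933695876 630 ((496.4955749511719, -203.68450927734375), (53.22119140625, 101.4859619140625), 38.93495559692383) 146.7363248476243
```

View pics/c4.png

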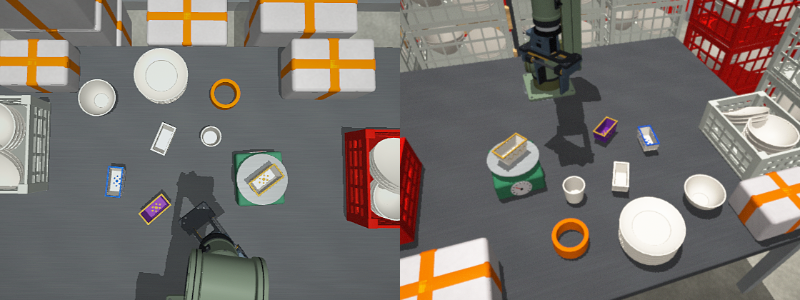

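The dish stands level on the middle of the pan, at (266,179) in the left half, about 2 mm off centre. The pan has sunk about 5.5 mm, the gripper is clear, and everything else is where it was.

```bash
python3 -c "
from workcell import env
print(env.job_done())"
```

```text
the job is handed in; nothing more can be done
None
```

The gilt dish is on the scale pan, level and about 2 mm from the centre. The pan has sunk about 5.5 mm under it, the other items look undisturbed, and the job is handed in.

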